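# Ready the forge blower panel

### The arm

A 6-joint arm with a two-finger parallel gripper is mounted at the origin on the work surface. World frame = base frame: x ahead of the robot, y to its left, z up, the work surface at z = 0. Lengths are in m, angles in degrees, forces in N, time in s.
With the tool pointing down it reaches from about 0.4 to 0.825 m from the base axis. Payload 7 kg.
Tool frame: the origin (TCP) lies between the finger pads, 19 mm behind the fingertips; this is the grasp point; z points along the fingers, y is the line along which they close (so a half turn about z gives the same grasp; the last joint's range is limited). The gripper opens to 88 mm and grips with 3 to 60 N. Pads are 19 mm wide; open, the fingers measure 130 mm over their backs; the gripper's body (78 mm by 193 mm) begins 47 mm behind the grasp point.
Start: joints at [91.794, 20.546, 0.682, 0, -70.136, -16.507], TCP at [0.171, 0.653, 0.245] pointing down, gripper open.
Joint ranges: [-176.03, 176.03], [-82.01, 121.73], [-58.28, 71.71], [-173.87, 95.51], [-174.79, -0.11], [-173.66, 173.66]. Speed limits (degrees/s): [136.94, 136.94, 172.46, 180, 180, 180].

### API

Orientations are given as [roll, pitch, yaw] about the fixed x, y, z axes, in that order (R = Rz(yaw) Ry(pitch) Rx(roll)).
In Python, from plant import r, viewer, close_job gives the robot as it stands. The module is installed in compiled form; this text tells all that it offers.
- The arm moves only by the tool arm_command, never from a script. Its arguments are lists of equal length, an entry for each row: "travel": the shift along the world's x, y, z scaled (see below), a list of three; "delta_rot": the turn, a rotation vector about the world's x, y, z scaled (see below), a list of three. In form: {"travel": [[dx, dy, dz], ...], "delta_rot": [[rx, ry, rz], ...]}. A call has 1 to 20 rows; each row is the pose to reach, as a shift and turn from the pose commanded when the call began; what a row does not reach only later rows make up. The controller multiplies each number of a shift by 0.5 m and each number of a turn by 90 degrees. A row lasts 1/8 s, in which the tool goes at most 62.5 mm and 10.7 degrees, less where a joint would pass 70% of its speed; a pose out of reach is approached as far as the arm can. A call with a number of a shift or a turn outside -1 to 1 is refused whole. A call with a gripper value outside its range is refused whole. "grip" is the opening, from 0 (shut) to 1 (fully open), set as the call begins (left out, the last holds). The fingers move at their own pace and stop on an object; "newtons" is the grip in N (left out, the last holds). Time passes only in rows, so rows that repeat a pose let the fingers close. It gives the time, the measured TCP pose, the force, the opening and the grip force at its end, in the units of the state.
- r.get_state(): the state, without advancing time (a new reading comes with each control period).
- viewer.capture(name): name is "scene" or "top" or "wrist"; returns a dict with "img" (420x560x3 uint8, red, green, blue), "camera_matrix" (3x3 intrinsics, pixels), "R" (3x3) and "t" (3): a world point X has camera coordinates R X + t; the wrist camera has in their place "mount" (4x4, takes a point from camera to tool coordinates, whose origin is the TCP and whose axes are the flange's). Camera axes: x right, y down, z forward; pixel columns grow to the right and rows downward; lengths in m; the calibration is good to about 2 mm. A picture is of the moment at which its call begins: read the wrist's pose just before it. There is no depth.
- close_job(): hands the job in; it is judged then, once.
The state is a dict: "time_s": time; "joints": joint angles; "qd": joint speeds; "joint_torque": joint torques, N m; "tcp_pos": TCP position; "eef_rot": TCP orientation; "contact_force": force on the tool from outside, world axes, zero at the start; "moment": the same for the moment, N m; "gripper_width": finger opening in m; "gripper_force": force on a finger pad.
Only numpy, scipy, OpenCV 4.12 (cv2) and the standard library are available. Lean on these libraries where they do the work, as an engineer would, in place of code of your own. Each camera call takes 0.05 s, during which the arm holds its last target. There are 200 camera calls.

### The job

Get the forge's blower panel ready for lighting: first pull the red sprung ash-dump knob straight out to its stop, hold it there for a moment and let it spring back home, then slide the black air-gate grip along its track until its white pointer lines up with the yellow marker. Leave the yellow marker and the loose things on the bench and ledge where they are.

Things in the scene. Friction and masses are not known exactly. Their poses are not given: they have to be found in the camera images.
- panel: grey blower panel, fixed. Its dark control face, 420 mm wide and 190 mm up the slope, rises 30 degrees to the back; behind it a ledge 128 mm high. Origin on the bench under the middle of the control row, where the face is 75 mm up; x level to the back, y along the row, z up. 'Off the face' = along the face's normal, which leans 30 degrees from vertical towards panel -x
- rail_mid (a point): middle of the bare metal guard rail, a 10 mm bar along panel y, 400 mm long, on an end post each side. It hangs over the control row: 70 mm up the slope from it and 120 mm off the face. A tool pointing straight down at the controls hits it; a tool along the face's normal clears it. Axes as for the panel
- gate_grip (a point): middle of the black air-gate grip, 30 mm off the face. The grip is a block 28 mm up the slope x 20 mm along the track x 40 mm tall (3 to 43 mm off the face). It slides along panel y with about 3 N and stays where it is left. Axes: x up the slope, y along the track (panel y), z off the face
- gate (a joint): position of the air-gate grip along its track, 0 to 0.16 m, growing along panel +y; at 0 the grip is 155 mm to panel -y of the panel's middle
- gate_pointer (a point): tip of the white pointer (6 mm wide) on the grip's down-slope side, 26 mm down the slope from the grip's middle, 5 mm off the face; moves with the grip, same axes
- marker_tip (a point): up-slope end of the yellow set-point marker, a small clip 22 x 8 mm and 6 mm tall on its own stiff rail just below the slider's track, 34 mm down the slope from the control row; axes as for the grip. The pointer lines up with it when both have the same place along panel y
- marker (a joint): position of the marker along panel y, 0 to 0.16 m, same scale and zero as the gate joint, so the pointer lines up when both are equal
- knob_head (a point): centre of the head of the red sprung ash-dump knob: a disc 32 mm across and 18 mm thick on a 12 mm stem, on the control row 125 mm to panel +y of the middle. Pushed home, the head is 30 to 48 mm off the face. z is the pull direction, straight off the face
- knob (a joint): how far the knob is pulled out, 0 (home) to 0.030 m (stop); the spring pulls it back with about 3 N at home and 8 N at the stop
- flux_tin: flux jar, 52 mm across, 60 mm tall, on the ledge of the panel; origin under its centre
- offcut: square steel bar offcut 16 x 90 x 16 mm on the ledge of the panel; origin under its centre
- hammer: smith's hammer with wooden handle, 280 mm long, lying in front of the panel; origin under its centre
- brush: wooden-handled brush, 200 mm long, lying on the bench in front of the panel; origin under its centre
- tongs: dark steel tongs, 300 mm long, 12 mm thick, lying on the bench; origin under the middle
- mug: blue mug, 80 mm across, 90 mm tall; origin under its centre
- oil_can: green can, 66 mm across, 140 mm tall; origin under its centre

How it is judged:
By the outcome, as a careful person would: the job done as asked, in the order asked, and still so for the second after the job is handed in, with the robot touching nothing.
It also fails if it takes over 51 s, if anything falls off the work surface, if the arm or the gripper's body presses on something with over 40 N, if the wrist force passes 120 N, or if a joint passes its speed limit or range.

## Working session

There is one attempt and no reset: what is moved stays moved. The work goes in short steps, Python scripts to look and compute and a tool call to move; the robot and the scene stay as the last step left them, time stands still between calls to the robot, and variables do not carry over. Pictures are saved under pics/ and viewed, at most 10 in all, crops included, and the job is handed in when it is done.

Besides the shell and the picture viewer there is one more tool, called after "Call:" as name(argument=value, ...) on one line, values as JSON. arm_command: Moves the arm, as the interface text tells. Shifts and turns lie within -1 to 1; 1 stands for 0.5 m of shift or 90 degrees of turn. Its arguments: {"type":"object","properties":{"travel":{"type":"array"},"delta_rot":{"type":"array"},"grip":{"type":"number"},"newtons":{"type":"number"}},"required":["travel","delta_rot"]}

```bash
mkdir -p pics; python3 - <<'E'
from plant import r,viewer
import cv2,pickle
print(r.get_state())
for n in("scene","top","wrist"):
    c=viewer.capture(n); pickle.dump(c,open(n+'.pkl','wb')); cv2.imwrite(f'pics/{n}.png',c['img'][:,:,::-1])
    print(n,{k:v for k,v in c.items() if k!='img'})
E
```

```text
{'time_s': 0.0, 'joints': array([ 9.17947916e+01,  2.05935639e+01,  6.34302231e-01, -1.98322790e-02,
       -7.01360065e+01, -1.65082874e+01]), 'qd': array([ 0.00293929, -0.03019941,  0.05825844, -0.04214639, -0.03655537,
        0.00808768]), 'joint_torque': array([-5.14579770e-04, -5.82719886e+01,  2.93049413e+01,  6.99698031e+00,
        6.92967908e-03, -1.53584938e-04]), 'tcp_pos': array([0.17133321, 0.65242504, 0.24440356]), 'eef_rot': array([ 1.79903361e+02, -9.19845449e-03, -1.47202423e+01]), 'contact_force': array([-0.31178521,  0.02617258, -0.08665594]), 'moment': array([ 0.00202088,  0.01870664, -0.00752705]), 'gripper_force': 0.0, 'gripper_width': 0.08773170767575451}
scene {'camera_matrix': array([[468.03121864,   0.        , 280.80716847],
       [  0.        , 468.03121864, 219.53986059],
       [  0.        ,   0.        ,   1.        ]]), 'R': array([[-0.72336163,  0.69046335, -0.00288288],
       [ 0.54497111,  0.56836346, -0.61641663],
       [-0.42397457, -0.44746323, -0.7874149 ]]), 't': array([ 0.37291456, -0.21943724,  1.65045441])}
top {'camera_matrix': array([
[... 178 characters left out ...]
9997126, -0.00707015],
       [-0.99646343,  0.00332118, -0.0839619 ],
       [ 0.08398297,  0.00681533, -0.99644388]]), 't': array([0.02403865, 0.53027743, 1.45649561])}
wrist {'camera_matrix': array([[309.57505277,   0.        , 274.92852587],
       [  0.        , 309.57505277, 207.98144312],
       [  0.        ,   0.        ,   1.        ]]), 'mount': array([[-5.52510235e-04, -9.69503059e-01, -2.45078586e-01,
         6.51929494e-02],
       [ 9.99999549e-01, -3.46229143e-04, -8.84776496e-04,
        -1.28795447e-03],
       [ 7.72940171e-04, -2.45078964e-01,  9.69502813e-01,
        -1.39153804e-01],
       [ 0.00000000e+00,  0.00000000e+00,  0.00000000e+00,
         1.00000000e+00]])}
```

View pics/scene.png

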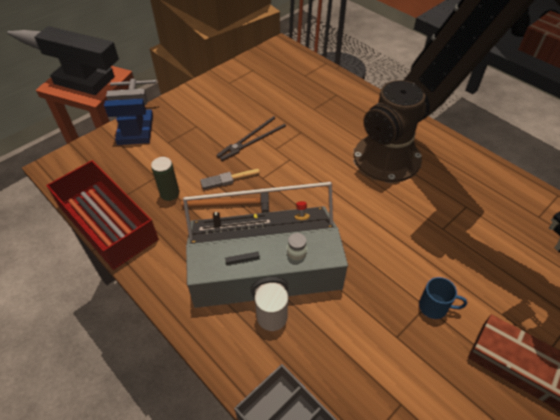

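View pics/top.png

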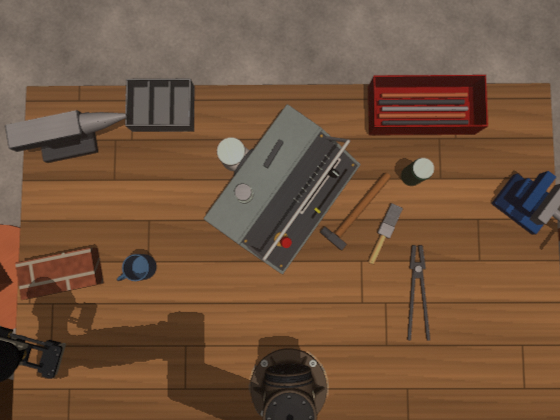

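The scene view shows the panel mid-table with the red knob near (302,207) and the grip near (217,219). The top view shows the knob near (286,242), marker (317,211) and grip (335,174). I'll zoom in on both.

```bash
python3 - <<'E'
import cv2,numpy as np
a=cv2.imread('pics/top.png')[100:280,200:370]; b=cv2.imread('pics/scene.png')[175:305,175:355]
a=cv2.resize(a,None,fx=3.3,fy=3.3,interpolation=cv2.INTER_CUBIC); b=cv2.resize(b,None,fx=4.4,fy=4.4,interpolation=cv2.INTER_CUBIC)
cv2.imwrite('pics/a.png',np.clip(a*1.6,0,255)); cv2.imwrite('pics/b.png',np.clip(b*1.6,0,255))
E
```

```text
[ WARN:0@0.074] global loadsave.cpp:1063 imwrite_ Unsupported depth image for selected encoder is fallbacked to CV_8U.
```

View pics/a.png

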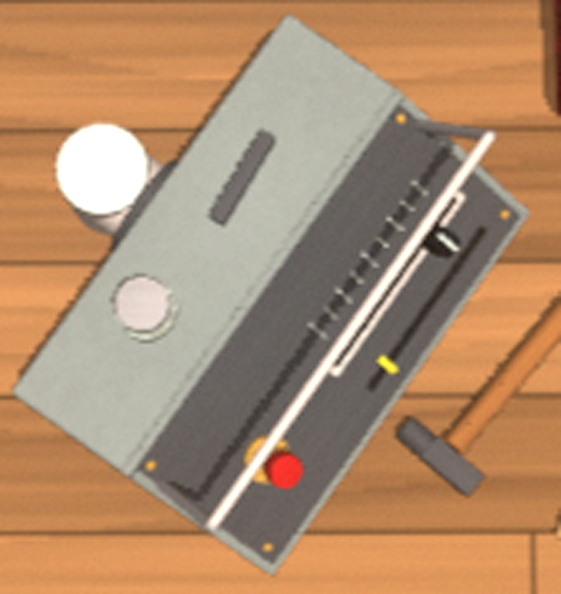

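View pics/b.png

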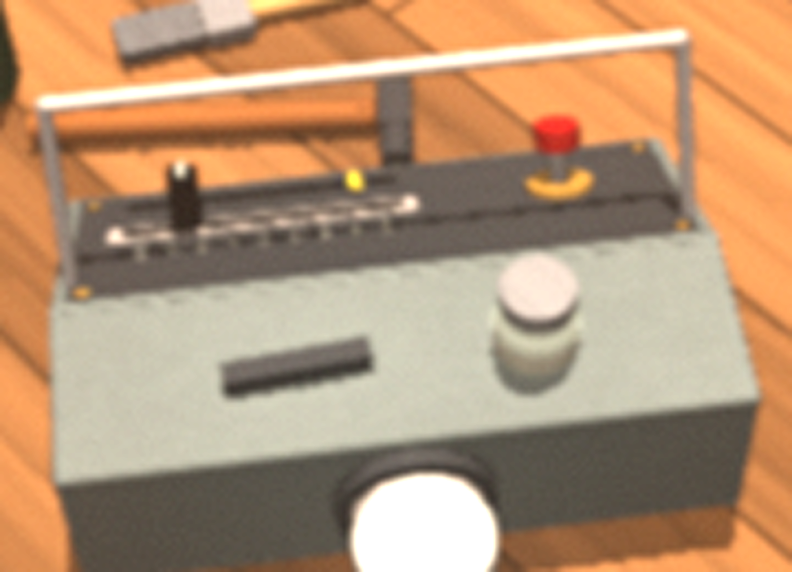

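Top crop: knob head (284,469), marker (387,365), grip (441,241), rail ends (491,134) and (212,526). Scene crop: rail ends (44,103) and (686,38), knob head (557,135). I'll fit the panel pose (x, y, yaw) from these.

```bash
cat >h.py <<'E'
import numpy as np,pickle,cv2
from scipy.optimize import least_squares
from scipy.spatial.transform import Rotation as Ro
T,S=[pickle.load(open(n+'.pkl','rb')) for n in('top','scene')]
s3=3**.5/2
Rf=np.array([[s3,0,-.5],[0,1,0],[.5,0,s3]])  # columns: slope, track, normal in panel frame
def P(p,u): # u=(slope,y,off)
    return np.array([p[0],p[1],0])+Ro.from_euler('z',p[2],degrees=True).apply(np.array([0,0,.075])+np.asarray(u)@Rf.T)
def proj(c,X):
    q=c['camera_matrix']@(c['R']@X+c['t']); return q[:2]/q[2]
def unproj(p,c,px,off): # pixel -> (slope,y,off) on plane at off
    d=c['R'].T@np.linalg.solve(c['camera_matrix'],[*px,1]); o=-c['R'].T@c['t']
    n=P(p,[0,0,1])-P(p,[0,0,0]); b=P(p,[0,0,off]); X=o+d*(n@(b-o))/(n@d)
    q=Ro.from_euler('z',-p[2],degrees=True).apply(X-[p[0],p[1],0])-[0,0,.075]
    return q@Rf
E
python3 - <<'E'
from h import *
t=lambda x,y:np.array([x/3.3+199.65,y/3.3+99.65]); s=lambda x,y:np.array([x/4.4+174.6,y/4.4+174.6])
def cen(c,box,f):
    x0,y0,x1,y1=box; i=c['img'][y0:y1,x0:x1].astype(int); R,G,B=i[...,0],i[...,1],i[...,2]
    m=f(R,G,B); ys,xs=np.nonzero(m); return np.array([xs.mean()+x0,ys.mean()+y0]),m.sum()
red=lambda R,G,B:(R>100)&(G<45)&(B<45)
yel=lambda R,G,B:(R>90)&(G>80)&(B<60)
kt,n1=cen(T,(270,225,300,255),red); ks,n2=cen(S,(290,195,315,215),red)
print(kt,n1,ks,n2)
obs=[(T,(.07,-.2,.12),t(491,134)),(T,(.07,.2,.12),t(212,526)),(S,(.07,-.2,.12),s(44,103)),(S,(.07,.2,.12),s(686,38)),
 (T,(0,.125,.042),kt),(S,(0,.125,.040),ks)]
f=lambda p:np.concatenate([proj(c,P(p,u))-o for c,u,o in obs])
k=least_squares(f,[.4,.02,50,],x_scale=[.01,.01,1]); p=k.x; print(p,f(p).round(1)); np.save('p.npy',p)
mt,n=cen(T,(305,200,325,222),yel);ms,n3=cen(S,(248,208,262,222),yel); print(mt,n,ms,n3)
for c,m in((T,mt),(S,ms)): print('marker',unproj(p,c,m,.006))
print('grip top',unproj(p,T,t(441,241),.043),unproj(p,S,s(180,168),.043))
print('knob',unproj(p,T,kt,.042),unproj(p,S,ks,.04))
print('K',P(p,[0,.125,.039]),'normal',P(p,[0,0,1])-P(p,[0,0,0]))
E
```

```text
[286.19753086 242.2962963 ] 81 [301.05357143 205.44642857] 56
[ 5.51932500e-01 -5.07667659e-02  5.41603677e+01] [ 0.   0.1 -0.8  0.3 -0.9  0.2 -0.2 -0.3 -0.5 -0.1 -0.  -1. ]
[318.64285714 212.46428571] 28 [254.18309859 211.87323944] 71
marker [-0.05345835 -0.00844021  0.006     ]
marker [-0.06981658 -0.01194193  0.006     ]
grip top [ 0.00658591 -0.12226715  0.043     ] [ 0.00068868 -0.12538437  0.043     ]
knob [-0.00151026  0.12438906  0.042     ] [0.00815934 0.1237901  0.04      ]
K [0.43918251 0.0066152  0.10877499] normal [-0.29275928 -0.4053295   0.8660254 ]
```

```bash
cat >>h.py <<'E'
p=np.load('p.npy') if __import__('os').path.exists('p.npy') else None
def tool(p):
    z=Ro.from_euler('z',p[2],degrees=True).as_matrix()@Rf
    return np.c_[-z[:,0],z[:,1],-z[:,2]]
def deltas(pos0,rpy0,X,Rt):
    R0=Ro.from_euler('xyz',rpy0,degrees=True).as_matrix()
    return ((np.asarray(X)-pos0)/.5).round(4),(Ro.from_matrix(Rt@R0.T).as_rotvec(degrees=True)/90).round(4)
E
python3 - <<'E'
from h import *
from plant import r
s=r.get_state(); a=(s['tcp_pos'],s['eef_rot'])
Rt=tool(p)
print(deltas(*a,[.40,-.04,.36],Rt), P(p,[0,.125,.16]))
E
```

```text
(array([ 0.4572, -1.385 ,  0.2307]), array([ 0.3681,  0.131 , -1.2025])) [ 0.40375864 -0.04242967  0.21356406]
```

Call:
arm_command(travel=[[0.2, -0.15, 0.2], [0.6, -0.5, 0.23], [0.6, -0.5, 0.23], [0.6, -0.5, 0.23], [0.6, -0.5, 0.23], [0.6, -0.5, 0.23], [0.6, -0.5, 0.23], [0.6, -0.5, 0.23], [0.6, -0.5, 0.23], [0.6, -0.5, 0.23]], delta_rot=[[0.02, 0.01, -0.1], [0.18, 0.065, -0.6], [0.18, 0.065, -0.6], [0.18, 0.065, -0.6], [0.18, 0.065, -0.6], [0.18, 0.065, -0.6], [0.18, 0.065, -0.6], [0.18, 0.065, -0.6], [0.18, 0.065, -0.6], [0.18, 0.065, -0.6]])

```text
time_s: 1.4
tcp_pos: [0.4706, 0.4034, 0.3598]
eef_rot: [-172.0, 14.6, -68.0]
contact_force: [0.5, -1.1, 0.5]
gripper_width: 0.0874
gripper_force: 0.0
```

```bash
python3 - <<'E'
from h import *
from plant import r
s=r.get_state(); a=(s['tcp_pos'],s['eef_rot'])
print(s['joints'].round(1));print(deltas(*a,[.40,-.04,.36],tool(p)))
E
```

```text
[ 53.6   5.7  -2.3  -8.6 -67.7 -30.4]
(array([-1.413e-01, -8.868e-01,  3.000e-04]), array([ 0.187 ,  0.0633, -0.6038]))
```

Call:
arm_command(travel=[[-0.14, -0.887, 0], [-0.14, -0.887, 0], [-0.14, -0.887, 0], [-0.14, -0.887, 0], [-0.14, -0.887, 0], [-0.14, -0.887, 0], [-0.14, -0.887, 0], [-0.14, -0.887, 0], [-0.14, -0.887, 0], [-0.14, -0.887, 0], [-0.14, -0.887, 0], [-0.14, -0.887, 0]], delta_rot=[[0.187, 0.063, -0.604], [0.187, 0.063, -0.604], [0.187, 0.063, -0.604], [0.187, 0.063, -0.604], [0.187, 0.063, -0.604], [0.187, 0.063, -0.604], [0.187, 0.063, -0.604], [0.187, 0.063, -0.604], [0.187, 0.063, -0.604], [0.187, 0.063, -0.604], [0.187, 0.063, -0.604], [0.187, 0.063, -0.604]])

```text
time_s: 2.9
tcp_pos: [0.4014, -0.0396, 0.3604]
eef_rot: [-179.9, 30.0, -125.8]
contact_force: [0.4, -0.2, -0.4]
gripper_width: 0.0877
gripper_force: 0.0
```

```bash
python3 - <<'E'
from h import *
from plant import r
s=r.get_state(); a=(s['tcp_pos'],s['eef_rot'])
print(s['joints'].round(1));print(deltas(*a,P(p,[0,.125,.15]),tool(p)))
E
```

```text
[ -2.5 -14.9 -17.9 -26.2 -71.3 -28.3]
(array([ 0.0105,  0.0024, -0.311 ]), array([ 0.0002,  0.0006, -0.0004]))
```

Call:
arm_command(travel=[[0, 0, -0.1], [0.01, 0, -0.2], [0.01, 0.002, -0.31], [0.01, 0.002, -0.31], [0.01, 0.002, -0.31], [0.01, 0.002, -0.31]], delta_rot=[[0, 0, 0], [0, 0, 0], [0, 0, 0], [0, 0, 0], [0, 0, 0], [0, 0, 0]])

```text
time_s: 3.65
tcp_pos: [0.4078, -0.0398, 0.2078]
eef_rot: [-179.7, 30.1, -125.8]
contact_force: [0.5, 0.2, -0.1]
gripper_width: 0.0878
gripper_force: 0.0
```

```bash
cat >>h.py <<'E'
def wrist(s,c):
    Rw=Ro.from_euler('xyz',s['eef_rot'],degrees=True).as_matrix(); M=c['mount']
    R=(Rw@M[:3,:3]).T; o=s['tcp_pos']+Rw@M[:3,3]
    return {**c,'R':R,'t':-R@o}
def mask(c,f,box=(0,0,560,420)):
    x0,y0,x1,y1=box; i=c['img'][y0:y1,x0:x1].astype(int); m=f(*i.transpose(2,0,1)).astype('uint8')
    n,l,st,ce=cv2.connectedComponentsWithStats(m)
    return [(st[k].tolist(),ce[k].round(1)+[x0,y0]) for k in range(1,n) if st[k,4]>25]
red=lambda R,G,B:(R>90)&(G<45)&(B<45)
yel=lambda R,G,B:(R>90)&(G>80)&(B<60)
E
python3 - <<'E'
from h import *
from plant import r,viewer
s=r.get_state(); c=wrist(s,viewer.capture('wrist')); print(s['tcp_pos'])
cv2.imwrite('pics/w1.png',c['img'][:,:,::-1])
for m in mask(c,red): print(m,unproj(p,c,m[1],.048))
for m in mask(c,yel): print('y',m,unproj(p,c,m[1],.006))
E
```

```text
[ 0.40779455 -0.03975672  0.20783771]
```

View pics/w1.png

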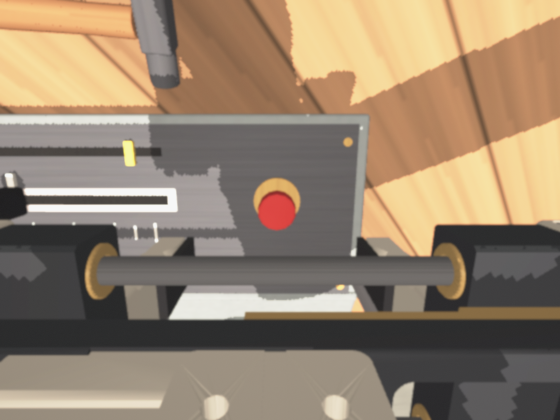

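The wrist view shows the knob head at (277,211), the yellow marker at (129,153) and the grip/pointer at the left edge (12,180). The light is brighter here, so I'll loosen the colour thresholds.

```bash
cat >>h.py <<'E'
red=lambda R,G,B:(R>90)&(G<R*.35)&(B<R*.35)
yel=lambda R,G,B:(R>120)&(G>R*.75)&(B<R*.45)
E
python3 - <<'E'
from h import *
from plant import r,viewer
s=r.get_state(); c=wrist(s,viewer.capture('wrist'))
for m in mask(c,red,(200,120,360,240)): print(m,unproj(p,c,m[1],.046))
for m in mask(c,yel,(60,120,200,220)): print('y',m,unproj(p,c,m[1],.005))
u=lambda X:((X-s['tcp_pos'])/.5).round(4)
print(u(P(p,[0,.125,.039])),'per mm normal',((P(p,[0,0,1])-P(p,[0,0,0]))/500).round(5))
E
```

```text
([59, 73, 35, 37, 1018], array([276.1, 210.8])) [0.00088005 0.12471693 0.046     ]
y ([72, 23, 3, 21, 26], array([133.2, 153. ])) [-0.04274896 -0.00596174  0.005     ]
[ 0.0632  0.0927 -0.1976] per mm normal [-0.00059 -0.00081  0.00173]
```

Call:
arm_command(travel=[[0.02, 0.03, -0.06], [0.04, 0.06, -0.125], [0.063, 0.093, -0.198], [0.063, 0.093, -0.198], [0.063, 0.093, -0.198], [0.063, 0.093, -0.198]], delta_rot=[[0, 0, 0], [0, 0, 0], [0, 0, 0], [0, 0, 0], [0, 0, 0], [0, 0, 0]])

```text
time_s: 4.5
tcp_pos: [0.4386, 0.0064, 0.1079]
eef_rot: [-179.8, 30.1, -125.8]
contact_force: [-0.4, 0.0, 0.3]
gripper_width: 0.0871
gripper_force: 0.0
```

Call:
arm_command(travel=[[0, 0, 0], [0, 0, 0], [0, 0, 0], [0, 0, 0], [0, 0, 0], [0, 0, 0], [0, 0, 0], [0, 0, 0]], delta_rot=[[0, 0, 0], [0, 0, 0], [0, 0, 0], [0, 0, 0], [0, 0, 0], [0, 0, 0], [0, 0, 0], [0, 0, 0]], grip=0.2, newtons=30)

```text
time_s: 5.5
tcp_pos: [0.4395, 0.0057, 0.1066]
eef_rot: [-179.7, 30.0, -125.9]
contact_force: [6.0, -4.6, -5.5]
gripper_width: 0.031
gripper_force: 30.0
```

Call:
arm_command(travel=[[-0.003, -0.004, 0.009], [-0.006, -0.008, 0.0175], [-0.009, -0.012, 0.026], [-0.012, -0.016, 0.035], [-0.0145, -0.02, 0.043], [-0.0165, -0.0227, 0.0485], [-0.0165, -0.0227, 0.0485], [-0.0165, -0.0227, 0.0485]], delta_rot=[[0, 0, 0], [0, 0, 0], [0, 0, 0], [0, 0, 0], [0, 0, 0], [0, 0, 0], [0, 0, 0], [0, 0, 0]])

```text
time_s: 6.5
tcp_pos: [0.4313, -0.0056, 0.1307]
eef_rot: [-179.7, 30.0, -125.9]
contact_force: [8.0, -4.3, -8.2]
gripper_width: 0.0311
gripper_force: 30.0
```

```bash
python3 - <<'E'
from h import *
from plant import r
s=r.get_state(); n=P(p,[0,0,1])-P(p,[0,0,0]); print((s['tcp_pos']-P(p,[0,.125,0]))@n, s['contact_force'],s['contact_force']@n)
E
```

```text
0.06522135109518096 [ 7.99050496 -4.31889853 -8.20796833] -7.697026582534795
```

Call:
arm_command(travel=[[-0.0006, -0.0008, 0.0017], [-0.0012, -0.0016, 0.0035], [-0.0018, -0.0024, 0.0052], [-0.0018, -0.0024, 0.0052], [-0.0018, -0.0024, 0.0052]], delta_rot=[[0, 0, 0], [0, 0, 0], [0, 0, 0], [0, 0, 0], [0, 0, 0]])

```text
time_s: 7.12
tcp_pos: [0.4307, -0.0065, 0.1325]
eef_rot: [-179.8, 30.0, -126.0]
contact_force: [15.5, -0.6, -20.7]
gripper_width: 0.0312
gripper_force: 30.0
```

```bash
python3 - <<'E'
from h import *
from plant import r
s=r.get_state(); n=P(p,[0,0,1])-P(p,[0,0,0]); print((s['tcp_pos']-P(p,[0,.125,0]))@n, s['contact_force'],s['contact_force']@n)
E
```

```text
0.06737427444988592 [ 15.52604844  -0.62351819 -20.72278381] -22.23912166119917
```

The normal force jumped from 7.7 to 22 N, so the knob is at its stop. I'll hold, then release.

Call:
arm_command(travel=[[0, 0, 0], [0, 0, 0], [0, 0, 0], [0, 0, 0], [0, 0, 0], [0, 0, 0], [0, 0, 0], [0, 0, 0]], delta_rot=[[0, 0, 0], [0, 0, 0], [0, 0, 0], [0, 0, 0], [0, 0, 0], [0, 0, 0], [0, 0, 0], [0, 0, 0]])

```text
time_s: 8.12
tcp_pos: [0.4307, -0.0065, 0.1325]
eef_rot: [-179.8, 30.0, -126.0]
contact_force: [14.9, -0.8, -21.1]
gripper_width: 0.031
gripper_force: 30.0
```

Call:
arm_command(travel=[[0, 0, 0], [0, 0, 0], [0, 0, 0], [0, 0, 0], [0, 0, 0], [0, 0, 0]], delta_rot=[[0, 0, 0], [0, 0, 0], [0, 0, 0], [0, 0, 0], [0, 0, 0], [0, 0, 0]], grip=1.0)

```text
time_s: 8.88
tcp_pos: [0.4288, -0.0057, 0.1333]
eef_rot: [-179.9, 30.0, -125.9]
contact_force: [0.5, 0.4, -0.1]
gripper_width: 0.0844
gripper_force: 0.0
```

Call:
arm_command(travel=[[-0.03, -0.04, 0.087], [-0.059, -0.081, 0.173], [-0.059, -0.081, 0.173], [-0.059, -0.081, 0.173], [-0.059, -0.081, 0.173]], delta_rot=[[0, 0, 0], [0, 0, 0], [0, 0, 0], [0, 0, 0], [0, 0, 0]])

```text
time_s: 9.5
tcp_pos: [0.3989, -0.0458, 0.2186]
eef_rot: [179.9, 30.0, -126.0]
contact_force: [0.1, 0.0, -0.4]
gripper_width: 0.0878
gripper_force: 0.0
```

```bash
python3 - <<'E'
from h import *
from plant import r,viewer
s=r.get_state(); c=wrist(s,viewer.capture('wrist'))
for m in mask(c,red,(150,100,400,300)): print(m,unproj(p,c,m[1],.046))
print(s['joints'].round(1))
# go above the track, between grip and marker: y=-.08, off .17
u=lambda X:((X-s['tcp_pos'])/.5).round(4)
print(u(P(p,[0,-.08,.17])))
E
```

```text
([105, 93, 34, 35, 902], array([271.6, 210.4])) [0.00091692 0.12483028 0.046     ]
[ -5.2  -8.  -29.8 -31.2 -56.  -15.8]
[ 0.3363 -0.2414  0.0072]
```

Call:
arm_command(travel=[[0.08, -0.06, 0], [0.18, -0.13, 0.004], [0.27, -0.195, 0.007], [0.336, -0.241, 0.007], [0.336, -0.241, 0.007], [0.336, -0.241, 0.007]], delta_rot=[[0, 0, 0], [0, 0, 0], [0, 0, 0], [0, 0, 0], [0, 0, 0], [0, 0, 0]])

```text
time_s: 10.3
tcp_pos: [0.5668, -0.1662, 0.2217]
eef_rot: [179.9, 30.0, -126.0]
contact_force: [0.7, -0.5, -0.3]
gripper_width: 0.0874
gripper_force: 0.0
```

```bash
python3 - <<'E'
from h import *
from plant import r,viewer
s=r.get_state(); c=wrist(s,viewer.capture('wrist'));print(s['joints'].round(1),s['tcp_pos'])
cv2.imwrite('pics/w2.png',c['img'][:,:,::-1])
for m in mask(c,yel,(0,100,560,230)): print('y',m,unproj(p,c,m[1],.005))
white=lambda R,G,B:(R>150)&(G>150)&(B>140)
for m in mask(c,white,(0,120,560,230)): print('w',m,unproj(p,c,m[1],.005))
E
```

```text
[-17.   12.6  -7.2 -31.9 -63.6  -6.1] [ 0.56682658 -0.1661609   0.22166057]
y ([340, 43, 3, 21, 36], array([341.1, 151.7])) [-0.04396417 -0.01472258  0.005     ]
w ([43, 0, 517, 110, 11103], array([179. , 172.1])) [-0.02473926 -0.17275265  0.005     ]
w ([523, 33, 37, 68, 567], array([546.4, 200.4])) [0.00494399 0.1939488  0.005     ]
w ([224, 53, 8, 14, 97], array([227.8, 179.2])) [-0.01756669 -0.12518981  0.005     ]
w ([35, 60, 43, 27, 149], array([ 52.9, 191. ])) [-0.00630795 -0.29966564  0.005     ]
w ([238, 67, 143, 23, 1975], array([310.3, 197.5])) [ 0.0011674  -0.04334394  0.005     ]
w ([220, 75, 6, 35, 168], array([222.4, 210.5])) [ 0.0143177  -0.13193857  0.005     ]
w ([0, 78, 49, 26, 704], array([ 18. , 213.8])) [ 0.01706655 -0.33919896  0.005     ]
w ([239, 100, 3, 10, 30], array([240. , 224.5])) [ 0.02918358 -0.11459222  0.005     ]
w ([277, 100, 4, 10, 38], array([278.5, 224.7])) [ 0.02953447 -0.07519314  0.005     ]
w ([316, 100, 3, 10, 30], array([317. , 224.5])) [ 0.02945732 -0.0357815   0.005     ]
w ([354, 100, 4, 10, 36], array([355.5, 224.5])) [0.02959425 0.00364254 0.005     ]
w ([296, 103, 4, 7, 26], array([297.6, 226.2])) [ 0.03121017 -0.05561538  0.005     ]
```

View pics/w2.png

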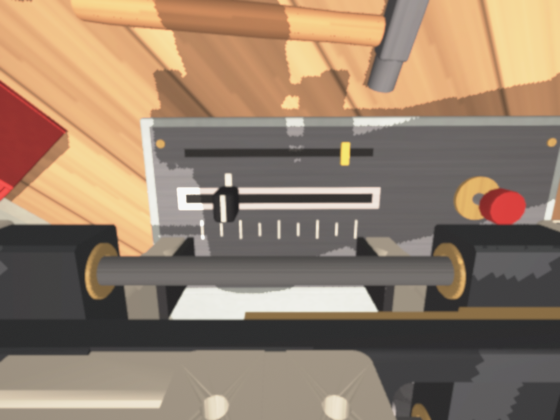

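The wrist view shows the pointer at (228,180), the marker at (345,153), the grip at (225,203), and the knob home at (502,207).

```bash
python3 - <<'E'
from h import *
from plant import r,viewer
s=r.get_state(); c=wrist(s,viewer.capture('wrist'))
print(c['img'][153,336:354].tolist())
yl=lambda R,G,B:(R>120)&(B<R*.6)&(G>R*.6)
for m in mask(c,yl,(330,135,360,172)): print('y',m,unproj(p,c,m[1],.005))
white=lambda R,G,B:(R>150)&(G>150)&(B>140)
for m in mask(c,white,(218,165,238,190)): print('w',m,unproj(p,c,m[1],.005))
u=lambda X:((X-s['tcp_pos'])/.5).round(4)
print(u(P(p,[0,-.125,.17])),u(P(p,[0,-.125,.03])))
E
```

```text
[[53, 51, 48], [54, 51, 50], [58, 54, 49], [92, 79, 53], [166, 136, 70], [231, 199, 95], [244, 225, 110], [246, 231, 116], [246, 231, 116], [246, 231, 116], [246, 231, 115], [245, 230, 114], [243, 222, 108], [212, 175, 86], [117, 98, 60], [60, 55, 50], [55, 51, 49], [54, 51, 48]]
y ([10, 6, 11, 24, 232], array([344.5, 152.5])) [-0.04280318 -0.01124942  0.005     ]
w ([6, 8, 8, 13, 96], array([227.8, 178.8])) [-0.0174379  -0.12520608  0.005     ]
[ 0.0736 -0.0537 -0.0002] [ 0.1556  0.0598 -0.2427]
```

Call:
arm_command(travel=[[0.04, -0.03, 0], [0.074, -0.054, 0], [0.1, -0.015, -0.08], [0.13, 0.022, -0.162], [0.156, 0.06, -0.243], [0.156, 0.06, -0.243], [0.156, 0.06, -0.243], [0.156, 0.06, -0.243]], delta_rot=[[0, 0, 0], [0, 0, 0], [0, 0, 0], [0, 0, 0], [0, 0, 0], [0, 0, 0], [0, 0, 0], [0, 0, 0]])

```text
time_s: 11.4
tcp_pos: [0.6459, -0.1374, 0.1039]
eef_rot: [-179.7, 30.1, -125.8]
contact_force: [-1.2, -0.1, 0.4]
gripper_width: 0.0876
gripper_force: 0.0
```

Call:
arm_command(travel=[[0, 0, 0], [0, 0, 0], [0, 0, 0], [0, 0, 0], [0, 0, 0], [0, 0, 0], [0, 0, 0], [0, 0, 0]], delta_rot=[[0, 0, 0], [0, 0, 0], [0, 0, 0], [0, 0, 0], [0, 0, 0], [0, 0, 0], [0, 0, 0], [0, 0, 0]], grip=0.1, newtons=15)

```text
time_s: 12.4
tcp_pos: [0.6452, -0.1367, 0.1016]
eef_rot: [-180.0, 30.0, -125.9]
contact_force: [0.3, 0.5, 0.1]
gripper_width: 0.0203
gripper_force: 15.0
```

```bash
python3 - <<'E'
from h import *
from plant import r
s=r.get_state(); d=P(p,[0,1,0])-P(p,[0,0,0]); print(s['tcp_pos'],(s['tcp_pos']-P(p,[0,0,0]))@d, 'per 0.1m',d*.2, '0.114', d*.228)
E
```

```text
[ 0.64523145 -0.13667215  0.10164338] -0.1259328269011526 per 0.1m [-0.1621318   0.11710371  0.        ] 0.114 [-0.18483025  0.13349823  0.        ]
```

Call:
arm_command(travel=[[-0.0185, 0.0133, 0], [-0.037, 0.0267, 0], [-0.0554, 0.04, 0], [-0.0739, 0.0534, 0], [-0.0924, 0.0667, 0], [-0.1109, 0.0801, 0], [-0.1294, 0.0934, 0], [-0.1479, 0.1068, 0], [-0.1663, 0.1201, 0], [-0.177, 0.1278, 0], [-0.183, 0.1322, 0], [-0.1848, 0.1335, 0], [-0.1848, 0.1335, 0], [-0.1848, 0.1335, 0]], delta_rot=[[0, 0, 0], [0, 0, 0], [0, 0, 0], [0, 0, 0], [0, 0, 0], [0, 0, 0], [0, 0, 0], [0, 0, 0], [0, 0, 0], [0, 0, 0], [0, 0, 0], [0, 0, 0], [0, 0, 0], [0, 0, 0]])

```text
time_s: 14.15
tcp_pos: [0.5527, -0.07, 0.1016]
eef_rot: [-180.0, 30.0, -125.9]
contact_force: [-1.0, -3.1, -1.1]
gripper_width: 0.02
gripper_force: 15.0
```

```bash
python3 - <<'E'
from h import *
from plant import r,viewer
s=r.get_state(); c=wrist(s,viewer.capture('wrist'))
d=P(p,[0,1,0])-P(p,[0,0,0]); print((s['tcp_pos']-P(p,[0,0,0]))@d,s['contact_force'])
cv2.imwrite('pics/w3.png',c['img'][:,:,::-1])
E
```

```text
-0.011858167337757797 [-0.9579693  -3.09827854 -1.10187943]
```

View pics/w3.png

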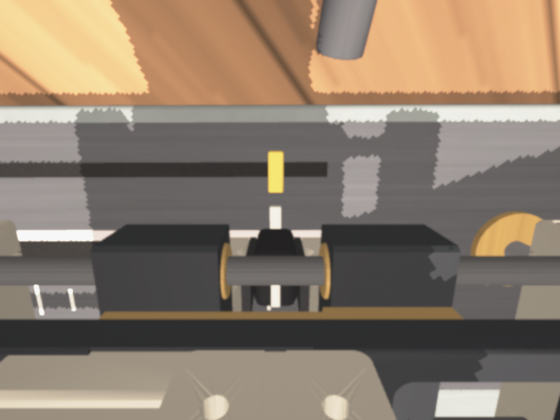

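The pointer at (275,217) lines up with the marker at (275.5,172). I'll measure the leftover offset.

```bash
cat >m.py <<'E'
from h import *
from plant import r,viewer
s=r.get_state(); c=wrist(s,viewer.capture('wrist'))
yl=lambda R,G,B:(R>120)&(B<R*.6)&(G>R*.6)
white=lambda R,G,B:(R>150)&(G>150)&(B>140)
def go(b1,b2):
    for m in mask(c,yl,b1): print('y',m,unproj(p,c,m[1],.0055))
    for m in mask(c,white,b2): print('w',m,unproj(p,c,m[1],.0055))
E
python3 - <<'E'
from m import *
go((255,140,295,200),(262,203,288,229))
E
```

```text
y ([12, 11, 17, 42, 671], array([275.4, 171.5])) [-0.04285868 -0.01088355  0.0055    ]
w ([7, 3, 13, 23, 291], array([275. , 217.1])) [-0.01774801 -0.01114438  0.0055    ]
```

Call:
arm_command(travel=[[0, 0, 0], [0, 0, 0], [0, 0, 0], [0, 0, 0], [0, 0, 0]], delta_rot=[[0, 0, 0], [0, 0, 0], [0, 0, 0], [0, 0, 0], [0, 0, 0]], grip=0.6)

```text
time_s: 14.88
tcp_pos: [0.5529, -0.0699, 0.1017]
eef_rot: [-179.9, 30.0, -125.9]
contact_force: [-0.6, -0.1, 0.2]
gripper_width: 0.052
gripper_force: 0.0
```

Call:
arm_command(travel=[[-0.015, -0.02, 0.043], [-0.041, -0.057, 0.121], [-0.082, -0.1135, 0.2425], [-0.082, -0.1135, 0.2425], [-0.082, -0.1135, 0.2425], [-0.082, -0.1135, 0.2425], [-0.082, -0.1135, 0.2425]], delta_rot=[[0, 0, 0], [0, 0, 0], [0, 0, 0], [0, 0, 0], [0, 0, 0], [0, 0, 0], [0, 0, 0]])

```text
time_s: 15.75
tcp_pos: [0.5116, -0.1261, 0.2215]
eef_rot: [179.9, 30.0, -126.0]
contact_force: [-0.3, -0.0, -1.2]
gripper_width: 0.0524
gripper_force: 0.0
```

```bash
python3 - <<'E'
from m import *
print(s['contact_force'])
cv2.imwrite('pics/w4.png',c['img'][:,:,::-1])
go((240,130,310,172),(255,165,295,188))
for m in mask(c,red,(350,150,560,260)): print(m,unproj(p,c,m[1],.046))
E
```

```text
[-0.33211917 -0.03444385 -1.21201627]
y ([30, 12, 10, 24, 231], array([274.5, 153.5])) [-0.04247104 -0.01086492  0.0055    ]
w ([16, 8, 8, 13, 100], array([274.5, 179. ])) [-0.01768981 -0.01094061  0.0055    ]
([57, 40, 40, 34, 1046], array([426.6, 206.6])) [0.00066006 0.12163706 0.046     ]
```

View pics/w4.png

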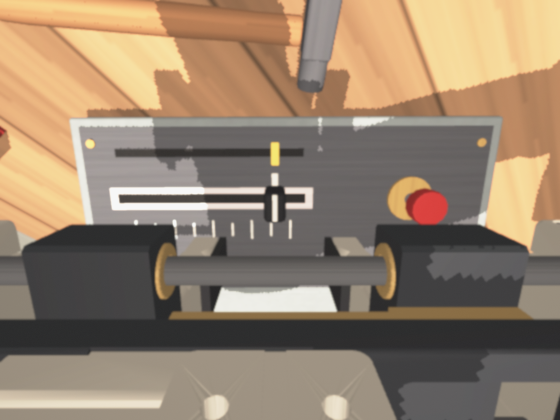

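The pointer (274.5,179) and marker (274.5,153.5) are in line, the knob is home at (427,207), and the arm touches nothing.

```bash
python3 -c "
from plant import close_job
print(close_job())"
```

```text
the job is handed in; nothing more can be done
None
```

The job is handed in, with no verdict returned: the ash-dump knob was pulled to its stop, held about 1 s and sprang home, then the air-gate pointer was set within about 0.1 mm of the yellow marker, with the arm clear at about 16 s.

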